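# Zigzag-stack the washed sachet trays to dry

## Robot

A 6-joint arm with a two-finger parallel gripper is mounted at the origin on a cart in front of the work surface, level with it; the furniture and walls round the work are solid. World frame = base frame: x ahead of the robot, y to its left, z up, the work surface at z = 0. Lengths are in mm, angles in rad, forces in N, time in s.
With the tool pointing down it reaches from about 400 to 925 mm from the base axis. Payload 12.5 kg.
Tool frame: the origin (TCP) lies midway between the tips of the shut fingers; the grasp point (between the pads) lies 19 mm behind it (env.tcp_to_grasp is the distance from the TCP to the grasp point, in mm); z points along the fingers, y is the line along which they close (so a half turn about z gives the same grasp; the last joint's range is limited). The gripper opens to 95 mm and grips with 3 to 60 N. Pads are 20 mm wide; open, the fingers measure 119 mm over their backs; the gripper's body (75 mm by 180 mm) begins 59 mm behind the grasp point.
Start: joints at [-1.214, 0.491, 1.559, -0, 1.092, -0.106], TCP at [279.059, -559.261, 214.661] pointing down, gripper open.
Joint ranges: [-3.1, 3.1], [-0.84, 2.19], [0.05, 2.79], [-1.13, 4.28], [0.06, 2.93], [-2.69, 2.69]. Speed limits (rad/s): [2.22, 2.22, 2.79, 3.14, 3.14, 3.14].

## Interface

Orientations are given as [roll, pitch, yaw] about the fixed x, y, z axes, in that order (R = Rz(yaw) Ry(pitch) Rx(roll)).
In Python, from cell import env gives the robot as it stands. The module is installed in compiled form; this text tells all that it offers.
- The arm moves only by the tool step_arm, never from a script. Its argument "plan" is a list that holds one entry, the list of rows, each a list of 5 numbers: the shift along the tool's x, y, z in mm, then the turn about the tool's z in degrees, then the opening, from -1 (shut) to 1 (fully open). A call has 1 to 8 rows; each row is the pose to reach, as a shift and turn from the pose commanded when the call began, along the tool's axes at that moment; what a row does not reach only later rows make up. A row lasts 1/12 s, in which the tool goes at most 41.7 mm and 7.16 degrees, less where a joint would pass 70% of its speed; a pose out of reach is approached as far as the arm can. A call with a gripper value outside its range is refused whole. The fingers move at their own pace and stop on an object; the grip force is fixed at half the most. Time passes only in rows, so rows that repeat a pose let the fingers close. It gives the time, the measured TCP pose, the force, the opening and the grip force at its end, in the units of the state.
- env.state(): the state, without advancing time (a new reading comes with each control period).
- env.read_camera(name): name is "scene" or "top"; returns the picture (384x512x3 uint8, blue, green, red); there is no depth.
- env.get_calibration(name): a dict with "K" (3x3 intrinsics, pixels), "extrinsics" (4x4, takes a point from world to camera coordinates). Camera axes: x right, y up, looking along -z (the intrinsics and any distortion apply to the point x, -y, -z); pixel columns grow to the right and rows downward; lengths in mm; the calibration is good to about 2 mm. A picture is of the moment at which its call begins. get_calibration takes no time and is no camera call.
- env.job_done(): hands the job in; it is judged then, once.
The state is a dict: "t": time; "joints": joint angles; "qvel": joint speeds; "tau": joint torques, N m; "eef_pos": TCP position; "tcp_rot": TCP orientation; "ft_force": force on the tool from outside, world axes, zero at the start; "moment": the same for the moment, N m; "opening": opening from 0.0 (shut) to 1.0 (fully open); "grip_force": force on a finger pad.
Only numpy, scipy, OpenCV 4.12 (cv2) and the standard library are available. Lean on these libraries where they do the work, as an engineer would, in place of code of your own. Each camera call takes 0.05 s, during which the arm holds its last target. There are 200 camera calls.

## Task

The three-compartment wooden sachet trays have been washed and should dry in a zigzag stack, lengths parallel and each lying flat on the rim of the one below, so that air gets in. On the tray that lies crosswise in the middle, put the deep tray, slid lengthwise to either side by about a quarter of a tray's length (4 cm), and on that the shallow tray, brought back so that it is straight above the bottom one. Leave the bottom tray and the short box without compartments where they stand.

Things in the scene. Friction and masses are not known exactly. Their poses are not given: they have to be found in the camera images.
- bottom_tray: open-topped brown wooden tray, 58 mm wide, 160 mm long, 40 mm high, two cross walls level with the rim (three compartments), walls and floor 6 mm; loose, 0.5 kg. Lies in the middle before the robot, its length roughly left to right; the foot of the stack. Origin: centre of the underside; x across the width, y along the length, z up; symmetric.
- deep_tray: open-topped brown wooden tray, 58 mm wide, 160 mm long, 55 mm high (the deepest), two cross walls level with the rim (three compartments), walls and floor 6 mm; loose, about 0.25 kg. Stands left or right of the bottom tray, length roughly away from the robot. Origin: centre of the underside; x across the width, y along the length, z up; symmetric.
- shallow_tray: open-topped brown wooden tray, 58 mm wide, 160 mm long, 30 mm high (the shallowest), two cross walls level with the rim (three compartments), walls and floor 6 mm; loose, about 0.25 kg. Stands left or right of the bottom tray, length roughly away from the robot. Origin: centre of the underside; x across the width, y along the length, z up; symmetric.
- spoon_box: a short open box of the same brown wood, without compartments: 58 mm wide, 110 mm long, 45 mm high. Not part of the stack; it stands among the trays and is to be left alone. Origin: centre of the underside; x across its width, y along its length, z up. (A tall coffee machine fills the counter behind the right half: x over 0.54 m, y under -0.05 m.)

How it is judged (in metres and radians):
At the end, for the whole second after the job is handed in: Deep tray level on the bottom one's rim, shifted 22-58 mm lengthwise either way; shallow one level on the deep one, within 18 mm lengthwise over the bottom one, 20 mm or more off the deep one; both within 16 mm sideways and 0.2 rad; all at rest, upright; bottom tray and short box moved under 30 mm (z of deep_tray in the frame of bottom_tray between 0.034 and 0.047 m and z of shallow_tray in the frame of bottom_tray between 0.088 and 0.103 m and x of deep_tray in the frame of bottom_tray between -0.016 and 0.016 m and x of shallow_tray in the frame of bottom_tray between -0.016 and 0.016 m and (y of deep_tray in the frame of bottom_tray between 0.022 and 0.058 m or y of deep_tray in the frame of bottom_tray between -0.058 and -0.022 m) and y of shallow_tray in the frame of bottom_tray between -0.018 and 0.018 m and horizontal distance between shallow_tray and deep_tray above 0.02 m and angle between the y axis of each of deep_tray, shallow_tray and the y axis of bottom_tray, either way round below 0.2 rad and angle between each of deep_tray, shallow_tray, bottom_tray's own z axis and vertical below 0.08 rad and linear speed of each of deep_tray, shallow_tray below 0.02 m/s and distance of each of bottom_tray, spoon_box from where it was at the start of the episode below 0.03 m); the robot touches nothing.
It also fails if it takes over 64 s, if anything falls off the work surface, if the arm or the gripper's body presses on something with over 40 N, if the wrist force passes 120 N, or if a joint passes its speed limit or range.

## Working session

There is one attempt and no reset: what is moved stays moved. The work goes in short steps, Python scripts to look and compute and a tool call to move; the robot and the scene stay as the last step left them, time stands still between calls to the robot, and variables do not carry over. Pictures are saved under pics/ and viewed, at most 10 in all, crops included, and the job is handed in when it is done.

Besides the shell and the picture viewer there is one more tool, called as name(argument=value, ...) on one line, values as JSON. step_arm: Moves the arm, as the interface text tells. Its arguments: {"type":"object","properties":{"plan":{"type":"array"}},"required":["plan"]}

```bash
mkdir -p pics; python3 - <<'E'
from cell import env
import cv2
for n in("top","scene"):
    im=env.read_camera(n); cv2.imwrite(f"pics/{n}0.png",im)
    c=env.get_calibration(n); print(n,c)
s=env.state(); print(s)
E
```

```text
top {'K': array([[433.04889708,   0.        , 260.08906143],
       [  0.        , 433.04889708, 184.14668574],
       [  0.        ,   0.        ,   1.        ]]), 'extrinsics': array([[ 5.98869383e-04, -9.99771216e-01,  2.13812145e-02,
         5.96978256e+01],
       [ 9.92314008e-01,  3.23992646e-03,  1.23702923e-01,
        -4.25924843e+02],
       [-1.23743896e-01,  2.11427968e-02,  9.92088923e-01,
        -1.27355683e+03],
       [ 0.00000000e+00,  0.00000000e+00,  0.00000000e+00,
         1.00000000e+00]])}
scene {'K': array([[467.64326232,   0.        , 254.45122642],
       [  0.        , 467.64326232, 191.82160523],
       [  0.        ,   0.        ,   1.        ]]), 'extrinsics': array([[-4.67633064e-01, -8.83872192e-01,  9.44799920e-03,
         2.70029685e+02],
       [ 3.98307306e-01, -2.01167610e-01,  8.94920602e-01,
        -1.79189691e+02],
       [-7.89094803e-01,  4.22257670e-01,  4.46125377e-01,
        -1.15980263e+03],
       [ 0.00000000e+00,  0.00000000e+00,  0.00000000e+00,
         1.00000000e+00]])}
{'t': 0.1, 'joints': array([-1.21361497e+00,  4.91466205e-01,  1.55935325e+00,  3.20707520e-05,
        1.09169280e+00, -1.05596377e-01]), 'qvel': array([-1.45618854e-03, -7.83093669e-04, -3.47473181e-04, -1.90042769e-03,
       -3.64484935e-05, -2.16865075e-03]), 'tau': array([ 2.72721743e-03, -6.13626337e+01, -2.58607078e+01,  6.93976530e-02,
        4.70334012e-02, -5.68100882e-05]), 'eef_pos': array([ 278.98285018, -559.06150189,  214.15287316]), 'tcp_rot': array([-3.14068116e+00, -1.25214967e-04,  4.62762880e-01]), 'ft_force': array([ 0.32687465,  0.20703871, -0.75826905]), 'moment': array([-0.01268897, -0.02009485,  0.08457191]), 'grip_force': 0.0, 'opening': 1.0014047756353082}
```

View pics/top0.png

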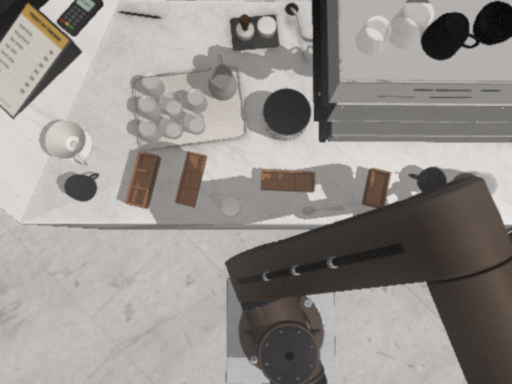

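View pics/scene0.png

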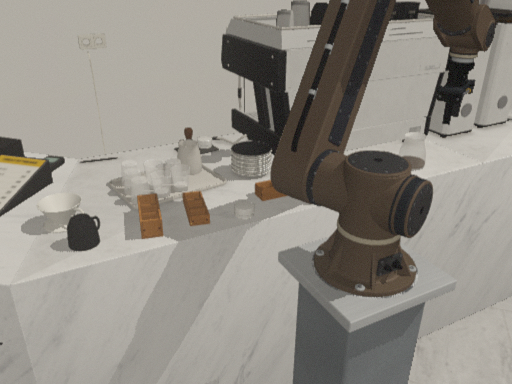

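The top view shows two three-compartment trays on the left at about (142,180) and (191,180), the bottom tray at (288,181) and the short box at (377,188). In the scene view the far-left tray looks deeper than the one next to it. A glass stands near (230,205).

```bash
cat > h.py <<'E'
from cell import env
import cv2, numpy as np
def ray(n,uv):
    c=env.get_calibration(n);K=c["K"];E=c["extrinsics"];R=E[:3,:3];t=E[:3,3]
    d=np.linalg.inv(K)@np.array([uv[0],uv[1],1.]); d=np.array([d[0],-d[1],-d[2]])
    return -R.T@t, R.T@d
def onz(n,uv,z):
    o,d=ray(n,uv); return o+d*(z-o[2])/d[2]
def proj(n,p):
    c=env.get_calibration(n);q=c["extrinsics"]@np.array([*p,1.]);q=c["K"]@np.array([q[0],-q[1],-q[2]]);return q[:2]/q[2]
def mask(im):
    h=cv2.cvtColor(im,cv2.COLOR_BGR2HSV)
    m=cv2.inRange(h,(3,90,25),(18,255,255))
    return cv2.morphologyEx(m,cv2.MORPH_CLOSE,np.ones((3,3)))
def blobs(im,amin=150):
    cs=cv2.findContours(mask(im),cv2.RETR_EXTERNAL,cv2.CHAIN_APPROX_NONE)[0]
    return [c for c in cs if cv2.contourArea(c)>amin]
E
python3 - <<'E'
from h import *
np.set_printoptions(precision=1,suppress=True)
for n,hs in(("top",(30,40,55)),("scene",(30,40,55))):
    im=cv2.imread(f"pics/{n}0.png")
    for c in blobs(im):
        r=cv2.minAreaRect(c); b=cv2.boxPoints(r)
        if r[0][0]>420: continue
        print(n,np.round(r[0]),np.round(r[1],1),r[2])
        if n=="top":
            for z in hs:
                p=np.array([onz(n,q,z)[:2] for q in b]); m=p.mean(0)
                print("  z",z,m,np.linalg.norm(p[1]-p[0]),np.linalg.norm(p[2]-p[1]), [np.round(q) for q in p])
im=cv2.imread("pics/top0.png")[140:220,115:400]
s=cv2.imread("pics/scene0.png")[180:245,125:300]
a=cv2.resize(im,None,fx=2.8,fy=2.8,interpolation=2); b=cv2.resize(s,None,fx=4.5,fy=4.5,interpolation=2)
w=800;o=np.zeros((a.shape[0]+b.shape[0],w,3),np.uint8);o[:a.shape[0],:a.shape[1]]=a;o[a.shape[0]:,:b.shape[1]]=b
cv2.imwrite("pics/crop.png",o)
E
```

```text
top [287. 180.] [50.8 18.6] 2.7263107299804688
  z 30 [438.5 -20.2] 56.24232124679058 152.8990733404073 [array([414.,  57.]), array([470.,  55.]), array([463., -98.]), array([407., -95.])]
  z 40 [437.2 -19.3] 55.804601486210245 151.7090985262129 [array([413.,  58.]), array([468.,  55.]), array([462., -97.]), array([406., -93.])]
  z 55 [435.1 -18.1] 55.148021845339876 149.9241363049213 [array([411.,  58.]), array([466.,  55.]), array([459., -94.]), array([404., -91.])]
top [377. 188.] [18.6 36.9] 11.309932708740234
  z 30 [ 415.  -291.1] 112.36339150318761 56.23875820771776 [array([ 366., -251.]), array([ 475., -276.]), array([ 464., -331.]), array([ 355., -306.])]
  z 40 [ 413.8 -288.2] 111.48889564781655 55.801066177369414 [array([ 365., -248.]), array([ 474., -273.]), array([ 463., -328.]), array([ 354., -303.])]
  z 55 [ 412.1 -283.8] 110.17715186475999 55.144528131846734 [array([ 364., -245.]), array([ 471., -269.]), array([ 460., -323.]), array([ 353., -298.])]
top [190. 179.] [18.7 51.9] 14.03624439239502
  z 30 [441.8 268.4] 155.72697372648693 56.25885845903504 [array([373.,
[... 273 characters left out ...]
[array([370., 308.]), array([519., 275.]), array([506., 221.]), array([357., 255.])]
top [141. 179.] [22.1 53.5] 10.539183616638184
  z 30 [440.3 415.8] 159.78075761659 66.3751803467477 [array([367., 460.]), array([525., 437.]), array([513., 371.]), array([355., 395.])]
  z 40 [438.9 413.3] 158.53722439429674 65.85859910675282 [array([366., 457.]), array([523., 434.]), array([511., 369.]), array([355., 393.])]
  z 55 [436.9 409.5] 156.67192456085684 65.08372724676065 [array([365., 452.]), array([520., 430.]), array([508., 366.]), array([354., 389.])]
scene [150. 215.] [43.1 21.8] 83.41805267333984
scene [196. 208.] [35.7 21.6] 74.05460357666016
scene [269. 189.] [18.6 29.9] 77.90524291992188
```

View pics/crop.png

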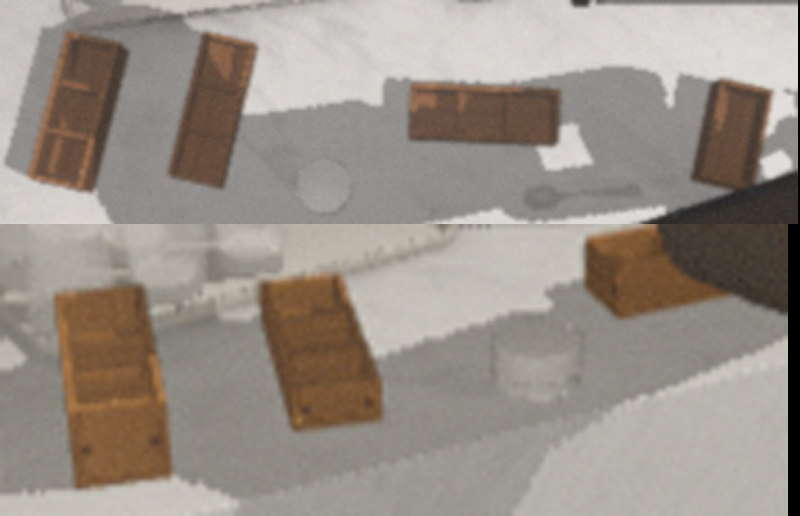

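The crop confirms it: the far-left tray (142,180) is the deep one and the next (190,179) is the shallow one. The bottom tray is centred at (287,180). I'll fit the rim edges that face away from the camera, where no outer wall is visible.

```bash
cat >> h.py <<'E'
def rows(p,yaw):
    "shift in tool axes and turn (deg) from the present pose to world p, yaw"
    s=env.state(); y0=s["tcp_rot"][2]; d=np.array(p,float)-s["eef_pos"]
    c,q=np.cos(y0),np.sin(y0)
    t=(y0-yaw+np.pi)%(2*np.pi)-np.pi
    return np.round([d[0]*c+d[1]*q, d[0]*q-d[1]*c, -d[2], np.degrees(t)],1)
def traypose(im,near,z,axis,L=160,n="top"):
    "axis 'x': length ahead, uses left and far rim edges; 'y': far and side edges"
    c=min(blobs(im),key=lambda c:np.hypot(*(np.array(cv2.minAreaRect(c)[0])-near)))
    c=c[:,0,:].astype(float)
    P=np.array([onz(n,q,z)[:2] for q in c])
    if axis=='x':
        e=np.array([P[c[:,1]==v][np.argmin(c[c[:,1]==v,0])] for v in np.unique(c[:,1])])[4:-8]
    else:
        e=np.array([P[c[:,0]==u][np.argmin(c[c[:,0]==u,1])] for u in np.unique(c[:,0])])[4:-4]
    vx,vy,x0,y0=cv2.fitLine(e.astype(np.float32),cv2.DIST_HUBER,0,.01,.01).ravel()
    d=np.array([vx,vy]); d*=np.sign(d[0] if axis=='x' else d[1])
    w=np.array([-d[1],d[0]]); W=P@w; A=P@d
    off=np.array([x0,y0])@w+ (1.4 if axis=='x' else -1.4)*np.sign(1)
    if axis=='x': cw=off-29; ca=A.max()+1.4-L/2     # rim at max w (left), far end
    else: cw=(np.array([x0,y0])@w-1.4)+29; ca=(A.max()+A.min())/2
    return d*ca+w*cw, np.arctan2(d[1],d[0]), (A.min(),A.max(),W.min(),W.max())
E
python3 - <<'E'
from h import *
np.set_printoptions(precision=2,suppress=True)
im=cv2.imread("pics/top0.png")
print("cam",ray("top",(0,0))[0])
for k in(("deep",(141,179),55,'x'),("shallow",(190,179),30,'x'),("bottom",(287,180),40,'y')):
    r=traypose(im,*k[1:]); print(k[0],r[0],r[1],np.array(r[2]), r[2][1]-r[2][0],r[2][3]-r[2][2])
d=traypose(im,(141,179),55,'x')
print(rows((430,-150,260),1.6), rows((435,150,260),2.3), rows((*d[0],200),d[1]+np.pi))
E
```

```text
cam [ 265.02   87.99 1314.89]
deep [436.1  408.34] -0.21971685 [258.76 415.21 457.43 522.54] 156.45181612233495 65.10809604847685
shallow [440.57 266.52] -0.24331863 [286.31 441.98 337.74 394.69] 155.66878056866904 56.9420473867483
bottom [435.56 -19.07] 1.503266 [ -65.57   86.3  -465.99 -407.88] 151.87269769466315 58.109023445586274
[ 317.7 -298.6  -45.8  -65.2] [ 456.1 -564.8  -45.8 -105.3] [ 572.5 -795.5   14.2 -140.9]
```

step_arm(plan=[[[40,-37,-46,-7,1],[80,-75,-46,-14,1],[120,-112,-46,-21,1],[160,-149,-46,-28,1],[200,-187,-46,-36,1],[240,-224,-46,-43,1],[279,-262,-46,-50,1],[318,-299,-46,-57,1]]])

```text
t: 0.77
eef_pos: [391.1, -255.3, 259.9]
tcp_rot: [-3.142, -0.0, 1.457]
ft_force: [1.1, -0.3, 0.3]
opening: 1.001
grip_force: 0.0
```

```bash
python3 - <<'E'
from h import *
print(env.state()["eef_pos"],env.state()["tcp_rot"])
print(rows((430,-150,260),1.6), rows((435,150,260),2.3), rows((436,408,200),2.92))
E
```

```text
[ 391.06694976 -255.34375796  259.89844124] [-3.14156558e+00 -2.13799449e-05  1.45729361e+00]
[ 1.091e+02  2.680e+01 -1.000e-01 -8.200e+00] [ 4.077e+02 -2.300e+00 -1.000e-01 -4.830e+01] [664.2 -30.5  59.9 -83.8]
```

step_arm(plan=[[[40,12,0,-6,1],[80,20,0,-12,1],[120,26,0,-18,1],[160,24,0,-24,1],[200,18,0,-30,1],[240,12,0,-36,1],[280,6,0,-42,1],[320,0,0,-48,1]]])

```text
t: 1.43
eef_pos: [428.4, 62.3, 259.9]
tcp_rot: [-3.142, 0.0, 2.294]
ft_force: [1.3, 0.0, -1.0]
opening: 0.999
grip_force: 0.0
```

```bash
python3 - <<'E'
from h import *
print(env.state()["eef_pos"],env.state()["tcp_rot"])
print(rows((436,408,160),2.92))
E
```

```text
[428.4336671   62.31272191 259.91506423] [-3.14150983e+00  8.89683905e-05  2.29429446e+00]
[254.1 234.5  99.9 -35.9]
```

step_arm(plan=[[[28,26,5,-5,1],[56,52,10,-10,1],[84,78,15,-15,1],[112,104,20,-20,1],[140,130,30,-25,1],[168,156,40,-30,1],[196,182,50,-33,1],[222,205,60,-36,1]]])

```text
t: 2.1
eef_pos: [436.8, 364.7, 199.1]
tcp_rot: [-3.141, -0.0, 2.921]
ft_force: [0.2, -0.4, 0.3]
opening: 0.998
grip_force: 0.0
```

```bash
python3 - <<'E'
from h import *
print(env.state()["eef_pos"],env.state()["tcp_rot"])
print(rows((436,408,90),2.92))
E
```

```text
[436.84129928 364.71829519 199.10594626] [-3.14139780e+00 -1.19351736e-04  2.92079647e+00]
[ 10.3  42.  109.1   0. ]
```

step_arm(plan=[[[5,21,20,0,1],[10,42,50,0,1],[10,42,80,0,1],[10,42,105,0,1],[10,42,125,0,1],[10,42,145,0,1],[10,42,160,0,1],[10,42,173,0,1]]])

```text
t: 2.77
eef_pos: [436.4, 405.3, 25.2]
tcp_rot: [-3.14, -0.001, 2.918]
ft_force: [0.6, 0.6, -0.3]
opening: 0.999
grip_force: 0.0
```

step_arm(plan=[[[0,0,0,0,0.5],[0,0,0,0,0],[0,0,0,0,-0.3],[0,0,0,0,-0.6],[0,0,0,0,-0.6],[0,0,0,0,-0.6],[0,0,0,0,-0.6],[0,0,0,0,-0.6]]])

```text
t: 3.43
eef_pos: [437.4, 406.2, 27.8]
tcp_rot: [3.14, 0.001, 2.917]
ft_force: [0.5, 2.8, 5.8]
opening: 0.609
grip_force: 30.0
```

```bash
python3 - <<'E'
from h import *
s=env.state();print(s["eef_pos"],s["tcp_rot"],s["opening"],s["grip_force"],s["ft_force"])
cv2.imwrite("pics/g.png",cv2.resize(env.read_camera("scene")[100:260,60:320],None,fx=3,fy=3))
E
```

```text
[437.43142792 406.23971071  27.75962136] [3.13982760e+00 1.43054069e-03 2.91749366e+00] 0.6085655236248977 30.000753700733185 [0.52899814 2.81799319 5.78911534]
```

View pics/g.png

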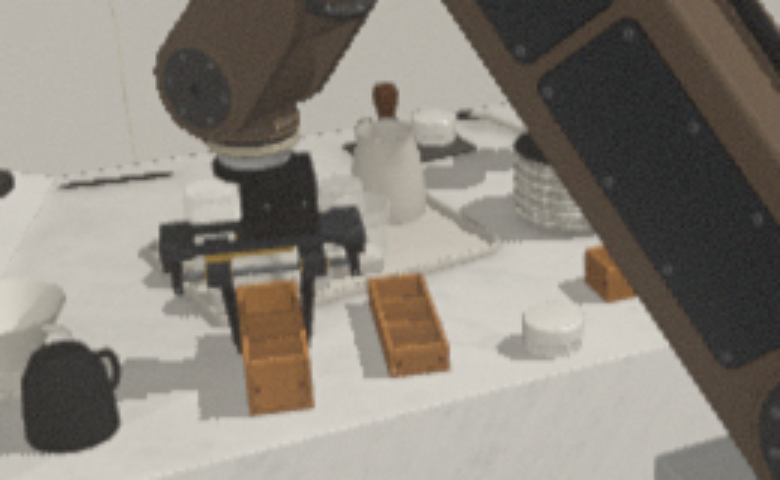

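The deep tray is gripped: the fingers straddle it near mid-length at about (272,330). Next I'll lift it, carry it and turn it.

step_arm(plan=[[[0,0,-15,0,-0.6],[0,0,-40,0,-0.6],[0,0,-70,0,-0.6],[0,0,-100,0,-0.6],[0,0,-130,0,-0.6],[0,0,-155,0,-0.6],[0,0,-165,0,-0.6],[0,0,-165,0,-0.6]]])

```text
t: 4.15
eef_pos: [437.3, 405.9, 193.8]
tcp_rot: [3.139, 0.002, 2.918]
ft_force: [-0.3, 0.3, -2.5]
opening: 0.608
grip_force: 30.0
```

```bash
python3 - <<'E'
from h import *
s=env.state();print(s["eef_pos"],s["tcp_rot"],s["opening"],s["grip_force"],s["ft_force"])
print(rows((445,200,190),2.2),rows((438.5,20,190),1.51))
E
```

```text
[437.26091742 405.91772551 193.76080901] [3.13927115e+00 2.20972745e-03 2.91760842e+00] 0.6079121981515563 29.996823370456696 [-0.29129579  0.3027984  -2.51040794]
[ -53.3 -199.1    3.8   41.1] [ -86.9 -376.     3.8   80.7]
```

step_arm(plan=[[[-6,-20,0,4,-0.6],[-15,-50,0,10,-0.6],[-25,-85,0,17,-0.6],[-34,-120,0,24,-0.6],[-43,-155,0,31,-0.6],[-52,-190,0,38,-0.6],[-60,-225,0,45,-0.6],[-66,-260,0,52,-0.6]]])

```text
t: 4.82
eef_pos: [442.5, 135.7, 190.1]
tcp_rot: [-3.139, -0.001, 2.004]
ft_force: [0.2, 0.0, -1.4]
opening: 0.607
grip_force: 30.0
```

```bash
python3 - <<'E'
from h import *
s=env.state();print(s["eef_pos"],s["tcp_rot"],s["opening"],s["grip_force"],s["ft_force"])
print(rows((438.5,20,190),1.51))
E
```

```text
[442.46461084 135.66150537 190.09907023] [-3.13882119e+00 -6.09522007e-04  2.00397379e+00] 0.6065559475722357 29.990754425525665 [ 0.16987001  0.03424291 -1.3785197 ]
[-1.033e+02 -5.210e+01  1.000e-01  2.830e+01]
```

step_arm(plan=[[[-20,-10,0,6,-0.6],[-45,-22,0,12,-0.6],[-70,-35,0,19,-0.6],[-92,-46,5,25,-0.6],[-103,-52,20,28,-0.6],[-103,-52,40,28,-0.6],[-103,-52,60,28,-0.6],[-103,-52,60,28,-0.6]]])

```text
t: 5.48
eef_pos: [437.7, 21.9, 128.0]
tcp_rot: [-3.134, -0.0, 1.52]
ft_force: [0.1, 1.5, -2.3]
opening: 0.607
grip_force: 30.0
```

```bash
python3 - <<'E'
from h import *
s=env.state();print(s["eef_pos"],s["tcp_rot"],s["ft_force"])
print(rows((438.5,20,70),1.51))
a=env.read_camera("top");b=env.read_camera("scene")
cv2.imwrite("pics/t2raw.png",a);cv2.imwrite("pics/s2raw.png",b)
o=np.hstack([cv2.resize(a[120:240,210:343],None,fx=3,fy=3),cv2.resize(b[120:240,200:333],None,fx=3,fy=3)])
cv2.imwrite("pics/p2.png",o)
E
```

```text
[437.73643838  21.93954771 127.97220232] [-3.13403333e+00 -2.41783850e-04  1.52038154e+00] [ 0.11982806  1.51992681 -2.33934977]
[-1.9  0.9 58.   0.6]
```

View pics/p2.png

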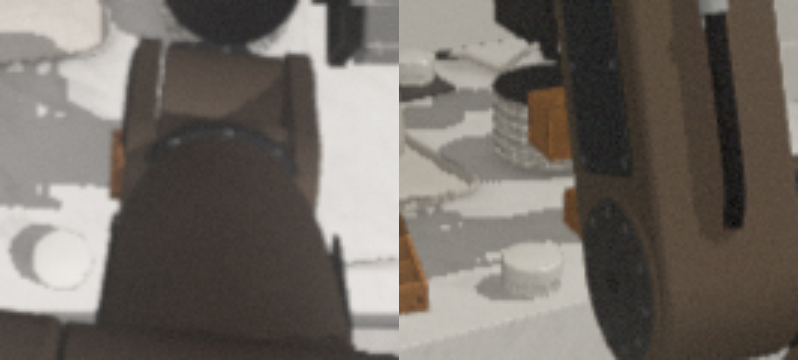

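The top view shows the deep tray's left end at about (247,163–187). In the scene view the bottom tray's end is just visible below it. The arm hides the rest.

```bash
python3 - <<'E'
from h import *
np.set_printoptions(precision=1,suppress=True)
for n in("top",):
    im=cv2.imread("pics/t2raw.png")
    for c in blobs(im,20):
        p=c[:,0,:].astype(float)
        if not 230<p[:,0].mean()<260: continue
        e=np.array([p[p[:,1]==v][np.argmin(p[p[:,1]==v,0])] for v in np.unique(p[:,1])])
        q=np.array([onz(n,k-[.5,0],155)[:2] for k in e]); print(q)
E
```

```text
[[464.7  97.5]
 [461.9  97.5]
 [459.2  97.5]
 [456.4  97.4]
 [453.7  97.4]
 [450.9  97.4]
 [448.2  97.4]
 [445.5  97.4]
 [442.7  97.4]
 [440.   97.4]
 [437.3  97.4]
 [434.5  97.4]
 [431.8  97.3]
 [429.  100. ]
 [426.3 100. ]
 [423.6 100. ]
 [420.9 100. ]
 [418.1 100. ]
 [415.4 100. ]
 [412.7  97.3]
 [410.   97.2]]
[[892.9 110.6]
 [889.8 116.3]
 [886.8 119.1]
 [883.7 121.9]
 [880.7 121.9]
 [877.8 119. ]
 [874.8 119. ]
 [871.8 119. ]
 [868.8 116.1]
 [865.9 116.1]
 [862.9 110.5]
 [860.  107.6]
 [857.  107.6]
 [854.  107.6]]
```

step_arm(plan=[[[-2,1,15,0,-0.6],[-2,1,30,0,-0.6],[-2,1,42,0,-0.6],[-2,1,50,0,-0.6],[-2,1,54,0,-0.6],[-2,1,56,0,-0.6],[-2,1,58,0,-0.6],[-2,1,58,0,-0.6]]])

```text
t: 6.25
eef_pos: [441.3, 20.1, 74.2]
tcp_rot: [3.141, 0.0, 1.522]
ft_force: [-0.7, -0.7, -1.6]
opening: 0.61
grip_force: 30.0
```

step_arm(plan=[[[0,-3,1,0,-0.6],[0,-3,2,0,-0.6],[0,-3,3,0,-0.6],[0,-3,4,0,-0.6],[0,-3,4,0,-0.6]]])

```text
t: 6.67
eef_pos: [438.1, 20.2, 69.9]
tcp_rot: [3.142, 0.0, 1.521]
ft_force: [0.4, -0.1, -1.5]
opening: 0.606
grip_force: 30.0
```

step_arm(plan=[[[0,0,1,0,-0.6],[0,0,2,0,-0.6],[0,0,3,0,-0.6],[0,0,3,0,-0.6],[0,0,3,0,-0.6]]])

```text
t: 7.08
eef_pos: [438.1, 20.3, 67.7]
tcp_rot: [3.141, 0.0, 1.521]
ft_force: [-3.5, 0.3, 15.7]
opening: 0.61
grip_force: 30.0
```

step_arm(plan=[[[0,0,-1,0,-0.6],[0,0,-1,0,0.3],[0,0,-1,0,0.5],[0,0,-1,0,0.8],[0,0,-1,0,1],[0,0,-1,0,1],[0,0,-1,0,1],[0,0,-1,0,1]]])

```text
t: 7.75
eef_pos: [438.1, 20.2, 67.9]
tcp_rot: [-3.142, 0.0, 1.521]
ft_force: [0.3, 0.6, 0.0]
opening: 0.983
grip_force: 0.0
```

step_arm(plan=[[[0,0,-10,0,1],[0,0,-25,0,1],[0,0,-50,0,1],[0,0,-80,0,1],[0,0,-110,0,1],[0,0,-140,0,1],[0,0,-150,0,1],[0,0,-150,0,1]]])

```text
t: 8.42
eef_pos: [439.0, 20.2, 220.3]
tcp_rot: [3.137, 0.0, 1.521]
ft_force: [0.2, -0.2, -0.4]
opening: 0.998
grip_force: 0.0
```

```bash
python3 - <<'E'
from h import *
print(env.state()["eef_pos"],env.state()["tcp_rot"])
print(rows((442,200,200),2.2),rows((440,266,160),-.243+np.pi))
E
```

```text
[438.95135345  20.20399838 220.27622843] [3.13667209e+00 3.58209935e-04 1.52142383e+00]
[179.7  -5.8  20.3 -38.9] [245.5 -11.1  60.3 -78.9]
```

step_arm(plan=[[[35,-2,0,-7,1],[70,-4,0,-14,1],[105,-6,0,-21,1],[140,-10,0,-28,1],[175,-15,0,-35,1],[210,-20,0,-42,1],[240,-25,0,-49,1],[250,-30,0,-56,1]]])

```text
t: 9.08
eef_pos: [419.8, 274.5, 216.3]
tcp_rot: [-3.141, -0.001, 2.507]
ft_force: [-0.3, -0.4, 0.2]
opening: 1.0
grip_force: 0.0
```

step_arm(plan=[[[0,0,0,-7,1],[0,0,0,-14,1],[0,0,0,-21,1],[0,0,0,-23,1],[0,0,0,-23,1]]])

```text
t: 9.5
eef_pos: [420.0, 271.3, 216.5]
tcp_rot: [-3.14, -0.002, 2.902]
ft_force: [0.8, 0.2, 0.1]
opening: 1.0
grip_force: 0.0
```

```bash
python3 - <<'E'
from h import *
print(env.state()["eef_pos"],env.state()["tcp_rot"])
print(rows((421,271,5),-.243+np.pi))
a=env.read_camera("top");b=env.read_camera("scene")
cv2.imwrite("pics/t3raw.png",a);cv2.imwrite("pics/s3raw.png",b)
o=np.hstack([cv2.resize(a[130:230,160:330],None,fx=2.5,fy=2.5,interpolation=2),cv2.resize(b[130:230,190:310],None,fx=2.5,fy=2.5,interpolation=2)])
cv2.imwrite("pics/p3.png",o)
E
```

```text
[420.03682025 271.27295074 216.50364023] [-3.14020164e+00 -1.55210651e-03  2.90188136e+00]
[-1.000e+00 -0.000e+00  2.115e+02  2.000e-01]
```

View pics/p3.png

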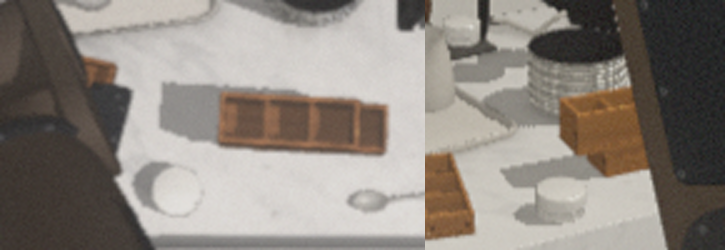

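The deep tray lies on the bottom one, shifted left. In the crop the deep tray spans columns 220–359, and the bottom tray's right end is at column 387. I'll measure these and descend on the shallow tray.

```bash
python3 - <<'E'
from h import *
np.set_printoptions(precision=1,suppress=True)
f=lambda x,y:(160+x/2.5-.3,130+y/2.5-.3)
for n,x,y,z in(("deepL far",221,92,95),("deepR far",359,99,95),("deepL near",220,145,95),("deepR near",357,152,95),("botR far",387,104,40),("botR near",384,153,40)): print(n,onz("top",f(x,y),z))
im=cv2.imread("pics/t3raw.png")
for c in blobs(im):
    r=cv2.minAreaRect(c);print(r)
E
```

```text
deepL far [467.8  96.2  95. ]
deepR far [460.3 -61.5  95. ]
deepL near [406.9  97.1  95. ]
deepR near [399.4 -58.5  95. ]
botR far [ 463.2 -101.7   40. ]
botR near [404.3 -97.2  40. ]
((280.19439697265625, 178.4915008544922), (65.18406677246094, 20.064470291137695), 3.5035314559936523)
```

step_arm(plan=[[[0,0,40,0,1],[0,0,80,0,1],[0,0,120,0,1],[0,0,155,0,1],[0,0,180,0,1],[0,0,200,0,1],[0,0,208,0,1],[0,0,208,0,1]]])

```text
t: 10.27
eef_pos: [419.7, 270.9, 8.2]
tcp_rot: [-3.139, -0.003, 2.899]
ft_force: [0.2, -0.3, 0.7]
opening: 0.998
grip_force: 0.0
```

step_arm(plan=[[[0,0,1,0,0.5],[0,0,1,0,0],[0,0,1,0,-0.3],[0,0,1,0,-0.6],[0,0,1,0,-0.6],[0,0,1,0,-0.6],[0,0,1,0,-0.6],[0,0,1,0,-0.6]]])

```text
t: 10.93
eef_pos: [421.1, 271.9, 9.6]
tcp_rot: [3.14, 0.002, 2.9]
ft_force: [-0.3, 3.1, 6.9]
opening: 0.612
grip_force: 29.8
```

step_arm(plan=[[[0,0,-15,0,-0.6],[0,0,-40,0,-0.6],[0,0,-75,0,-0.6],[0,0,-110,0,-0.6],[0,0,-150,0,-0.6],[0,0,-185,0,-0.6],[0,0,-200,0,-0.6],[0,0,-200,0,-0.6]]])

```text
t: 11.6
eef_pos: [421.2, 271.8, 212.1]
tcp_rot: [3.138, 0.004, 2.9]
ft_force: [-0.2, 0.5, -2.3]
opening: 0.607
grip_force: 29.8
```

```bash
python3 - <<'E'
from h import *
s=env.state();print(s["eef_pos"],s["tcp_rot"],s["ft_force"],s["moment"])
print(rows((437,0,200),1.52))
E
```

```text
[421.24018072 271.82357724 212.11723009] [3.13822203 0.00432327 2.90010608] [-0.23600024  0.50544555 -2.34833784] [ 0.06420806 -0.10137282 -0.03592585]
[ -80.3 -260.2   12.1   79.1]
```

step_arm(plan=[[[-8,-25,0,7,-0.6],[-18,-58,0,14,-0.6],[-28,-92,0,21,-0.6],[-38,-126,0,28,-0.6],[-49,-160,0,35,-0.6],[-60,-195,0,42,-0.6],[-70,-228,0,49,-0.6],[-80,-260,0,56,-0.6]]])

```text
t: 12.27
eef_pos: [434.8, -1.8, 207.3]
tcp_rot: [-3.139, -0.001, 1.916]
ft_force: [2.0, 0.0, -3.3]
opening: 0.607
grip_force: 29.8
```

step_arm(plan=[[[0,0,0,7,-0.6],[0,0,0,14,-0.6],[0,0,0,21,-0.6],[0,0,0,23,-0.6],[0,0,20,23,-0.6],[0,0,50,23,-0.6],[0,0,65,23,-0.6],[0,0,65,23,-0.6]]])

```text
t: 12.93
eef_pos: [433.6, 0.1, 140.1]
tcp_rot: [-3.134, -0.001, 1.521]
ft_force: [-0.7, 0.3, -3.5]
opening: 0.611
grip_force: 29.8
```

```bash
python3 - <<'E'
from h import *
np.set_printoptions(precision=1,suppress=True)
s=env.state();print(s["eef_pos"],s["tcp_rot"],s["ft_force"])
print(rows((437,0,105),1.52))
im=env.read_camera("top")
z=s["eef_pos"][2]-9.6+30
for c in blobs(im,20):
    p=c[:,0,:].astype(float);m=p.mean(0)
    if not(220<m[0]<345 and 140<m[1]<220): continue
    print(m,len(p),"L",onz("top",p[p[:,0].argmin()]-[.5,0],z),"R",onz("top",p[p[:,0].argmax()]+[.5,0],z))
cv2.imwrite("pics/p4.png",cv2.resize(im[120:240,200:360],None,fx=3,fy=3))
E
```

```text
[433.6   0.1 140.1] [-3.1 -0.   1.5] [-0.7  0.3 -3.5]
[ 0.1  3.4 35.1  0.1]
[253.8 177.2] 59 L [431.   97.3 160.5] R [428.4  62.3 160.5]
```

View pics/p4.png

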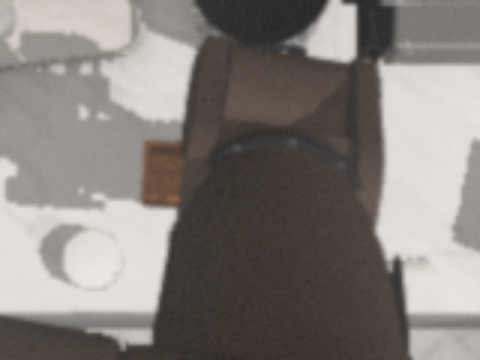

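Only the deep tray's left end (148,170 in the crop) is visible beside the arm, so I'll descend carefully.

step_arm(plan=[[[0,1,8,0,-0.6],[0,2,16,0,-0.6],[0,2,22,0,-0.6],[0,2,26,0,-0.6],[0,2,28,0,-0.6],[0,2,30,0,-0.6],[0,2,31,0,-0.6],[0,2,31,0,-0.6]]])

```text
t: 13.65
eef_pos: [438.0, -0.3, 112.9]
tcp_rot: [3.141, 0.0, 1.521]
ft_force: [0.6, 0.4, -3.7]
opening: 0.614
grip_force: 29.8
```

step_arm(plan=[[[0,0,1,0,-0.6],[0,0,3,0,-0.6],[0,0,5,0,-0.6],[0,0,6,0,-0.6],[0,0,6,0,-0.6],[0,0,6,0,-0.6]]])

```text
t: 14.15
eef_pos: [437.9, -0.3, 106.9]
tcp_rot: [-3.141, 0.0, 1.521]
ft_force: [-0.1, 0.1, -3.9]
opening: 0.611
grip_force: 29.8
```

step_arm(plan=[[[0,0,1,0,-0.6],[0,0,2,0,-0.6],[0,0,2.5,0,-0.6],[0,0,2.5,0,-0.6],[0,0,2.5,0,-0.6]]])

```text
t: 14.57
eef_pos: [438.1, -0.2, 104.6]
tcp_rot: [3.141, 0.0, 1.521]
ft_force: [-0.7, 0.7, 2.0]
opening: 0.609
grip_force: 29.8
```

Light contact at the expected height, so I'll release and retreat.

step_arm(plan=[[[0,0,0,0,0.3],[0,0,0,0,0.5],[0,0,0,0,0.8],[0,0,0,0,1],[0,0,0,0,1],[0,0,0,0,1],[0,0,0,0,1]]])

```text
t: 15.15
eef_pos: [438.0, -0.3, 104.4]
tcp_rot: [-3.142, 0.0, 1.521]
ft_force: [0.5, -0.7, -0.0]
opening: 0.981
grip_force: 0.0
```

step_arm(plan=[[[0,0,-10,0,1],[0,0,-25,0,1],[0,0,-50,0,1],[0,0,-80,0,1],[0,0,-110,0,1],[0,0,-120,0,1],[0,0,-120,0,1]]])

```text
t: 15.73
eef_pos: [438.8, -0.4, 226.7]
tcp_rot: [3.137, 0.001, 1.521]
ft_force: [-0.5, -0.7, -1.1]
opening: 0.999
grip_force: 0.0
```

step_arm(plan=[[[40,0,0,0,1],[80,0,0,0,1],[120,0,0,0,1],[160,0,0,0,1],[200,0,0,0,1],[240,0,0,0,1],[250,0,0,0,1],[250,0,0,0,1]]])

```text
t: 16.4
eef_pos: [449.7, 251.6, 222.8]
tcp_rot: [-3.14, 0.001, 1.525]
ft_force: [-0.6, 0.3, -0.6]
opening: 0.997
grip_force: 0.0
```

```bash
python3 - <<'E'
from h import *
print(env.state()["eef_pos"])
a=env.read_camera("top");b=env.read_camera("scene")
o=np.hstack([cv2.resize(a[130:230,160:330],None,fx=2.5,fy=2.5,interpolation=2),cv2.resize(b[130:230,190:310],None,fx=2.5,fy=2.5,interpolation=2)])
cv2.imwrite("pics/p5.png",o)
E
```

```text
[449.69798863 251.57892144 222.78572407]
```

View pics/p5.png

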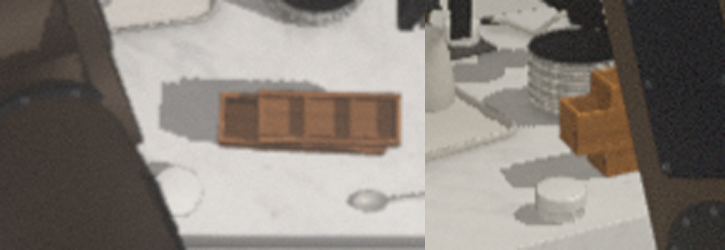

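The zigzag stack stands. In the crop the shallow tray spans columns 258–401, with the deep tray showing from 220. Now a numeric check.

```bash
python3 - <<'E'
from h import *
np.set_printoptions(precision=1,suppress=True)
f=lambda x,y:(160+x/2.5-.3,130+y/2.5-.3)
for x,y in((259,91),(401,94),(258,144),(399,147)): print(onz("top",f(x,y),125))
print(onz("top",f(220,118),95))
E
```

```text
[464.1  53.7 125. ]
[ 461.4 -104.9  125. ]
[404.7  54.8 125. ]
[ 401.8 -101.7  125. ]
[437.8  97.2  95. ]
```

```bash
python3 -c "
from cell import env
print(env.job_done())"
```

```text
the job is handed in; nothing more can be done
None
```

The zigzag stack is built and handed in, with no verdict returned. By my camera measurements the deep tray sits about 38 mm to the left on the bottom tray, and the shallow tray is about 5 mm from straight above the bottom one.

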